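Balance the ring carrier and lift it level

ROBOT

A 7-joint arm with a two-finger parallel gripper is mounted at the origin on a cart in front of the work surface, level with it; the furniture and walls round the work are solid. World frame = base frame: x ahead of the robot, y to its left, z up, the work surface at z = 0. Lengths are in m, angles in degrees, forces in N, time in s.
With the tool pointing down it reaches from about 0.4 to 0.9 m from the base axis. Payload 5.5 kg.
Tool frame: the origin (TCP) lies midway between the tips of the shut fingers; the grasp point (between the pads) lies 19 mm behind it; z points along the fingers, y is the line along which they close (so a half turn about z gives the same grasp; the last joint's range is limited). The gripper opens to 85 mm and grips with 20 to 120 N. Pads are 22 mm wide; open, the fingers measure 114 mm over their backs; the gripper's body (76 mm by 85 mm) begins 54 mm behind the grasp point. The pads swing forward as they close: fully open they stand 13 mm farther back than shut.
Start: joints at [83.663, 28.699, -24.465, 88.831, 12.651, 65.22, -12.049], TCP at [0.237, -0.605, 0.231] pointing down, gripper open.
Joint ranges: [-164.97, 164.97], [-17.58, 116.51], [-87.97, 89.64], [11.32, 138.91], [-80.73, 260.73], [10.89, 115.49], [-147.41, 147.41]. Speed limits (degrees/s): [147.25, 147.25, 180, 180, 180, 180, 180].

INTERFACE

Orientations are given as [roll, pitch, yaw] about the fixed x, y, z axes, in that order (R = Rz(yaw) Ry(pitch) Rx(roll)).
In Python, from station import state, get_image, camera_model, job_done gives the robot as it stands.
- The arm moves only by the tool arm_command, never from a script. Its argument "steps" is a list of rows, each a list of 3 entries, a list of its own where there are three numbers: the closure, from -1 (fully open) to 1 (shut), then the shift along the world's x, y, z normalised to -1 to 1, where 1 is 0.15 m, then the turn, a rotation vector about the world's x, y, z normalised to -1 to 1, where 1 is 360 degrees. In form: [[jaw, [x, y, z], [rx, ry, rz]], ...]. A call has 1 to 8 rows; each row is the pose to reach, as a shift and turn from the pose commanded when the call began, turning the shorter way round; what a row does not reach only later rows make up. A row lasts 1/8 s, in which the tool goes at most 62.5 mm and 10.7 degrees, less where a joint would pass 70% of its speed; a pose out of reach is approached as far as the arm can. A call with a number of a shift or a turn outside -1 to 1 is refused whole. A call with a gripper value outside its range is refused whole. The fingers move at their own pace and stop on an object; "squeeze" is the grip in N (left out, the last holds). Time passes only in rows, so rows that repeat a pose let the fingers close. It gives the time, the measured TCP pose, the force, the opening and the grip force at its end, in the units of the state.
- state(): the state, without advancing time (a new reading comes with each control period).
- get_image(name): name is "side" or "top" or "wrist"; returns the picture (480x640x3 uint8, red, green, blue); there is no depth.
- camera_model(name): a dict with "vfov" (degrees; the focal length in pixels is half the picture's height over the tangent of half this angle, whatever the lens; pixels are square), "cx", "cy" (the principal point, pixels), "k1" (the pictures are not rectified: a ray, as slopes to the right and down, at radius r is drawn at 1 + k1 r^2 times it, then the intrinsics apply), "R" (3x3) and "t" (3): a world point X has camera coordinates R X + t. Camera axes: x right, y down, z forward; pixel columns grow to the right and rows downward; lengths in m; the calibration is good to about 2 mm. A picture is of the moment at which its call begins: read the wrist's pose just before it. camera_model takes no time and is no camera call; for the wrist camera it gives the pose at the moment of the call.
- job_done(): hands the job in; it is judged then, once.
The state is a dict: "time": time; "joint_pos": joint angles; "qd": joint speeds; "effort": joint torques, N m; "position": TCP position; "orientation": TCP orientation; "wrist_force": force on the tool from outside, world axes, zero at the start; "torque": the same for the moment, N m; "gripper_width": finger opening in m; "gripper_force": force on a finger pad.
Only numpy, scipy, OpenCV 4.12 (cv2) and the standard library are available. Lean on these libraries where they do the work, as an engineer would, in place of code of your own. Each camera call takes 0.05 s, during which the arm holds its last target. There are 200 camera calls.

TASK

The ring carrier, a steel bar with a red handle resting in the blue stand, carries one dark die ring on its left arm; to balance it, take the matching dark ring from the wooden trough, hang it on the empty right arm between the collar and the turned-up tip, and let go of it while the carrier still rests in the stand. Then lift the loaded carrier by its red handle, level all the way, to about 10 cm above where it rested, and finish still holding it there, level and motionless, with both rings hanging on it and touched by nothing else. Leave the small pale ring and the other things on the bench where they are.

Things in the scene. Friction and masses are not known exactly. Their poses are not given: they have to be found in the camera images.
- stand: Fixed loading stand: grey drip pan 130 (x) x 390 (y) x 16 mm high with two blue uprights at y = -55 and +55 mm (52 wide in x, 12 thick in y), each with a slot 19 mm wide in x, 23 mm deep, open upward, prongs ending 120 mm above the bench. Origin: centre of the underside. Its yaw varies by up to 0.15 rad.
- carrier: Loose steel ring carrier, about 0.35 kg. Origin: middle of the bar, on its axis, 105 mm above the bench at rest; y runs along the bar toward the loaded arm, z up. For |y| < 82 mm the bar is 16 mm square (it cannot turn in the slots), beyond that round, diameter 16 mm, to |y| = 182 mm. Collars of radius 15 mm at |y| = 64 to 69 mm. It can slide 2 or 3 mm along the slots.
- carrier_grip (a point): Middle of the carrier's red handle grip, 65 mm above the bar axis, over the carrier's balance point once both rings hang. The grip is 64 mm long along y, 16 mm thick in x, 18 mm high; posts of diameter 10 mm at y = -38 and +38 mm; 48 mm clear between grip and bar.
- free_seat (a point): On the bar axis in the middle of the empty arm's seat, at y = -128 mm of the carrier. The seat is the 64 mm between a collar (|y| = 92 to 96 mm, radius 12 mm) and the turned-up tip: from |y| = 160 mm the arm rises outward; its rounded end reaches |y| = 182 mm and 19 mm above the bar axis (the arm's underside lies 8 mm below the axis).
- loaded_seat (a point): The same on the loaded arm, at y = +128 mm of the carrier.
- trough: Fixed wooden V-trough, 84 (x) x 212 (y) x 52 mm high, groove along y with 45 degree sides, bottom of the V 14 mm above the bench, end boards 12 mm thick. Rings stand on edge in it, ring axis along the groove, their lower halves in the groove. Origin: centre of the underside. Its yaw varies by up to 0.2 rad.
- loose_ring_mid (a point): Centre of the dark die ring to hang, standing on edge in the trough, left or right of the pale one: outside diameter 60 mm, 20 mm thick along its axis (the point's z, level along the groove), bore edge 20 to 22 mm from the centre, 0.2 kg. Centre 56 mm above the bench at the start; hanging on the carrier's arm, 12 to 14 mm below the bar axis.
- hung_ring_mid (a point): Centre of the identical dark ring that hangs on the carrier's loaded arm from the start.
- small_ring_mid (a point): Centre of the small pale ring that also stands in the trough (52 mm diameter, 15 mm thick), about 90 mm from the dark one: stays where it is.
- oil_can: Green oil can with a spout, 71 x 144 x 144 mm high, loose bystander. Origin: centre of the underside.
- matchbox: Matchbox 36 x 52 x 14 mm, loose bystander. Origin: centre of the underside.
- tea_glass: Tea glass, diameter 50 mm, 52 mm high, loose bystander. Origin: centre of the underside.
Not all that is in view belongs to the job. What is shaped like the part that bears loose_ring_mid but pink or turquoise is not meant.

How it is judged (in metres and radians):
On the way:
1. the loose dark ring hangs released in the seat of the empty arm while the carrier still rests in the stand (distance between loose_ring_mid and free_seat below 0.028 m and contact force between loose_ring and the fingers below 0.1 N and contact force between loose_ring and carrier above 0.8 N and contact force between carrier and the fingers below 0.3 N and contact force between carrier and stand above 2 N), for 0.3 s.
At the end, for the whole second after the job is handed in: Held by the fingers only, off the stand, bar axis 175 to 260 mm above the bench, tilt under 0.1 rad, slower than 20 mm/s and 0.15 rad/s; both dark rings hang untouched, centres within 28 mm of their seat points; small ring within 20 mm of its start (height (world z) of carrier between 0.175 and 0.26 m and angle between carrier's own z axis and vertical below 0.1 rad and linear speed of carrier below 0.02 m/s and angular speed of carrier below 0.15 rad/s and contact force between carrier and the fingers above 3 N and contact force between carrier and stand below 0.05 N and distance between loose_ring_mid and free_seat below 0.028 m and distance between hung_ring_mid and loaded_seat below 0.028 m and contact force between each of loose_ring, hung_ring and the arm below 0.1 N and contact force between each of loose_ring, hung_ring and the fingers below 0.1 N and distance of small_ring_mid from where it was at the start of the episode below 0.02 m); the arm keeps its last pose, push and grip.
It fails at once if the carrier is tipped more than 0.25 rad (angle between carrier's own z axis and vertical above 0.25 rad).
It fails at once if the small pale ring is taken or pushed away (distance of small_ring_mid from where it was at the start of the episode above 0.03 m).
It fails at once if a bystander is pushed away (distance of any of oil_can, matchbox, tea_glass from where it was at the start of the episode above 0.03 m).
It also fails if it takes over 58 s, if anything falls off the work surface, if the arm or the gripper's body presses on something with over 40 N, if the wrist force passes 120 N, or if a joint passes its speed limit or range.

## Working session

There is one attempt and no reset: what is moved stays moved. The work goes in short steps, Python scripts to look and compute and a tool call to move; the robot and the scene stay as the last step left them, time stands still between calls to the robot, and variables do not carry over. Pictures are saved under pics/ and viewed, at most 14 in all, crops included, and the job is handed in when it is done.

Besides the shell and the picture viewer there is one more tool, called by a JSON object that holds its "fn" and its "kwargs", one argument or row to a line. arm_command: Moves the arm, as the interface text tells. Its arguments: {"type":"object","properties":{"steps":{"type":"array"},"squeeze":{"type":"number"}},"required":["steps"]}

```bash
mkdir -p pics; cat > h.py <<'E'
import numpy as np, cv2
from station import state, get_image, camera_model
def ray(m,u,v):
    f=240/np.tan(np.radians(m['vfov'])/2)
    d=np.array([(u-m['cx'])/f,(v-m['cy'])/f]); s=d.copy()
    for _ in range(20): s=d/(1+m['k1']*(s@s))
    R=np.array(m['R']); t=np.array(m['t'])
    o=-R.T@t; r=R.T@np.array([s[0],s[1],1.]); return o,r/np.linalg.norm(r)
def plane(m,u,v,z):
    o,r=ray(m,u,v); return o+r*(z-o[2])/r[2]
def proj(m,X):
    f=240/np.tan(np.radians(m['vfov'])/2)
    c=np.array(m['R'])@np.array(X)+np.array(m['t']); s=c[:2]/c[2]; s=s*(1+m['k1']*(s@s))
    return s*f+np.array([m['cx'],m['cy']])
def tri(m1,p1,m2,p2):
    o1,r1=ray(m1,*p1); o2,r2=ray(m2,*p2)
    A=np.c_[r1,-r2]; k=np.linalg.lstsq(A,o2-o1,rcond=None)[0]
    a=o1+k[0]*r1;b=o2+k[1]*r2; return (a+b)/2,np.linalg.norm(a-b)
E
python3 - <<'E'
from h import *
for n in ['top','side']:
    im=get_image(n); cv2.imwrite(f'pics/{n}0.png',im[:,:,::-1]); m=camera_model(n)
    R=np.array(m['R']); print(n,m['vfov'],m['k1'],(-R.T@np.array(m['t'])).round(3),R.round(2).tolist())
print(state())
E
```

```text
top 42.061337908647424 -0.15821174643219674 [ 0.456 -0.038  1.493] [[0.01, -1.0, 0.01], [-1.0, -0.02, -0.08], [0.08, -0.01, -1.0]]
side 54.69769534143114 -0.059372032166839436 [0.232 0.622 0.764] [[-0.9, -0.43, -0.01], [-0.27, 0.59, -0.76], [0.33, -0.68, -0.65]]
{'time': 0.1, 'joint_pos': array([ 83.6622872 ,  28.7501269 , -24.45483283,  88.88606994,
        12.6511042 ,  65.22187312, -12.0484625 ]), 'qd': array([ 0.0084551 , -0.13165769, -0.17082102, -0.11095218,  0.07124699,
        0.0083285 , -0.00807638]), 'effort': array([-1.09062521e-02, -5.70814490e+01, -5.83867460e+00, -2.81749552e+01,
        1.03861306e-02,  5.63786016e-03, -1.09364822e-05]), 'position': array([ 0.23709062, -0.60452348,  0.23034117]), 'orientation': array([-1.79895453e+02, -3.55038136e-03,  2.14222500e+01]), 'wrist_force': array([-0.60938175, -0.05583624,  0.10147464]), 'torque': array([-0.07092831, -0.01299589, -0.06965948]), 'gripper_force': 0.0, 'gripper_width': 0.08557354786957412}
```

View pics/top0.png

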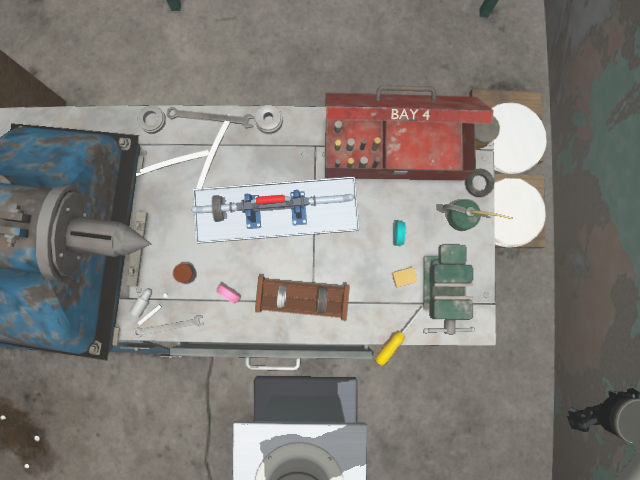

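View pics/side0.png

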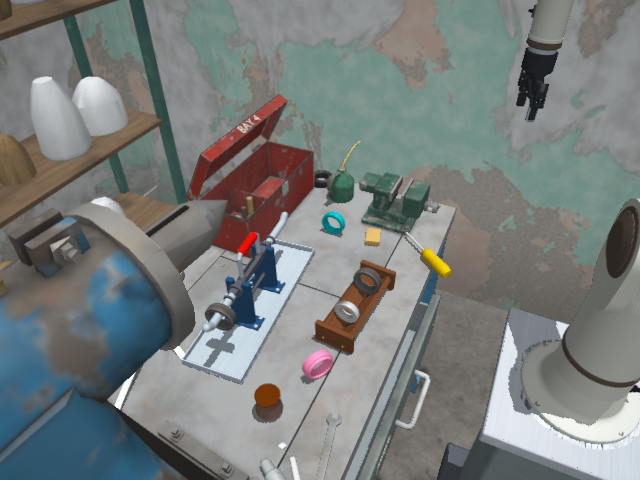

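The top view shows the stand pan at about (276,210), the red grip at about (271,200), the trough at about (302,297) with the dark ring at (321,298), and the pale ring at (281,296). The empty arm is on the right, toward -y. Next I'll measure these.

```bash
python3 - <<'E'
from h import *
im=cv2.imread('pics/top0.png'); m=camera_model('top')
cv2.imwrite('pics/topc.png',cv2.resize(im[172:322,190:362],None,fx=4,fy=4,interpolation=cv2.INTER_CUBIC))
ims=cv2.imread('pics/side0.png'); ms=camera_model('side')
hsv=cv2.cvtColor(im,cv2.COLOR_BGR2HSV); hs=cv2.cvtColor(ims,cv2.COLOR_BGR2HSV)
def red(h,r):
    k=np.zeros(h.shape[:2],np.uint8); u0,u1,v0,v1=r
    q=((h[...,0]<8)|(h[...,0]>172))&(h[...,1]>170)&(h[...,2]>120); k[v0:v1,u0:u1]=q[v0:v1,u0:u1]; return k
a=red(hsv,(240,300,180,215)); b=red(hs,(230,270,225,265))
for k in (a,b):
    c=np.argwhere(k)[:,::-1].astype(np.float32); print(len(c),c.mean(0),cv2.minAreaRect(c))
ca=np.argwhere(a)[:,::-1].mean(0); cb=np.argwhere(b)[:,::-1].mean(0)
print('grip tri',tri(m,ca,ms,cb),'plane',plane(m,*ca,0.176))
r=np.argwhere(a)[:,::-1].astype(float); P=np.array([plane(m,*x,0.179) for x in r]); w,v=np.linalg.eigh(np.cov(P[:,:2].T)); print('red axis yaw',np.degrees(np.arctan2(v[1,1],v[0,1])),P.min(0),P.max(0))
# trough
br=((hsv[...,0]>3)&(hsv[...,0]<18)&(hsv[...,1]>100)).astype(np.uint8); br[:265]=0;br[330:]=0;br[:,:250]=0;br[:,360:]=0
c=max(cv2.findContours(br,0,2)[0],key=cv2.contourArea); box=cv2.boxPoints(cv2.minAreaRect(c)); print('trough box',box.tolist())
B=np.array([plane(m,*x,0.052) for x in box]); print(B.round(3).tolist(),B.mean(0), [np.linalg.norm(B[i]-B[i-1]).round(3) for i in range(4)])
# pan
pn=((hsv[...,2]>190)&(hsv[...,1]>10)).astype(np.uint8); pn[:175]=0;pn[248:]=0;pn[:,:188]=0;pn[:,362:]=0
c=max(cv2.findContours(pn,0,2)[0],key=cv2.contourArea); box=cv2.boxPoints(cv2.minAreaRect(c))
B=np.array([plane(m,*x,0.016) for x in box]); print('pan',box.tolist(),B.round(3).tolist(),B.mean(0), [np.linalg.norm(B[i]-B[i-1]).round(3) for i in range(4)])
E
```

```text
165 [269.75757 198.74545] ((269.60296630859375, 198.8382110595703), (6.365809917449951, 27.150562286376953), 85.60128784179688)
217 [247.1659  242.82028] ((247.2027130126953, 242.71621704101562), (9.067316055297852, 25.341983795166016), 35.53767776489258)
grip tri (array([0.65816328, 0.06799012, 0.17275832]), np.float64(2.912843685649637e-06)) plane [0.65766533 0.06772848 0.176     ]
red axis yaw 95.39092400582074 [0.64983543 0.0392443  0.179     ] [0.66563301 0.09679443 0.179     ]
trough box [[254.96249389648438, 310.90350341796875], [258.1496276855469, 276.641845703125], [348.5764465332031, 285.05364990234375], [345.3893127441406, 319.3153076171875]]
[[0.416, 0.106, 0.052], [0.495, 0.101, 0.052], [0.479, -0.108, 0.052], [0.4, -0.102, 0.052]] [ 0.44720928 -0.00088675  0.052     ] [np.float64(0.209), np.float64(0.079), np.float64(0.21), np.float64(0.079)]
pan [[190.3907928466797, 189.519287109375], [354.2009582519531, 176.64849853515625], [358.370361328125, 229.71377563476562], [194.56021118164062, 242.58456420898438]] [[0.702, 0.273, 0.016], [0.739, -0.121, 0.016], [0.611, -0.132, 0.016], [0.574, 0.258, 0.016]] [0.65664322 0.06954018 0.016     ] [np.float64(0.129), np.float64(0.395), np.float64(0.128), np.float64(0.392)]
```

View pics/topc.png

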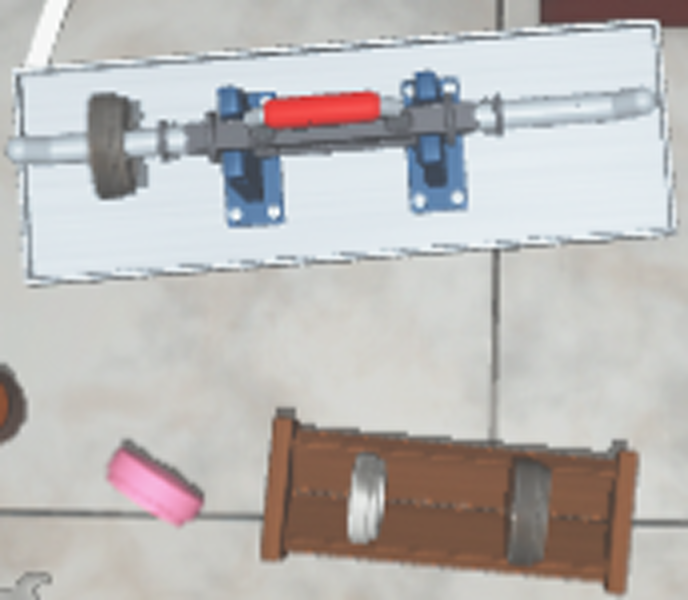

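```bash
python3 - <<'E'
from h import *
m=camera_model('top'); ms=camera_model('side')
c=lambda u,v:(190+u/4-.375,172+v/4-.375)
im=cv2.imread('pics/top0.png'); g=cv2.cvtColor(im,cv2.COLOR_BGR2HSV)
k=(g[...,1]<70)&(g[...,2]<140); k[:284]=0;k[316:]=0;k[:,:312]=0;k[:,332:]=0
n,l,s,ce=cv2.connectedComponentsWithStats(k.astype(np.uint8)); i=1+np.argmax(s[1:,4]); print(s[i],ce[i])
print('dark ring',plane(m,*ce[i],.056),plane(m,*ce[i],.075),'pale',plane(m,*c(367,500),.06))
for nm,p in dict(tip=c(645,101),tipL=c(10,150),hung=c(110,145),box_fl=(326,178),box_fr=(475,178)).items(): print(nm,[plane(m,*p,z).round(3)[:2] for z in (0.02,.105,.12,.15)])
s=cv2.imread('pics/side0.png')[90:290,180:440]; cv2.imwrite('pics/sidec.png',cv2.resize(s,None,fx=3,fy=3,interpolation=cv2.INTER_CUBIC))
E
```

```text
[316 286  12  28 245] [321.62857143 299.39591837]
dark ring [ 0.4447252 -0.0467203  0.056    ] [ 0.44487274 -0.04660864  0.075     ] pale [0.44967133 0.04559185 0.06      ]
tip [array([ 0.689, -0.113]), array([ 0.676, -0.109]), array([ 0.673, -0.108]), array([ 0.669, -0.106])]
tipL [array([0.654, 0.266]), array([0.643, 0.248]), array([0.641, 0.245]), array([0.637, 0.239])]
hung [array([0.658, 0.206]), array([0.646, 0.192]), array([0.644, 0.189]), array([0.64 , 0.184])]
box_fl [array([ 0.734, -0.053]), array([ 0.718, -0.052]), array([ 0.715, -0.052]), array([ 0.709, -0.052])]
box_fr [array([ 0.741, -0.414]), array([ 0.725, -0.392]), array([ 0.722, -0.388]), array([ 0.716, -0.381])]
```

View pics/sidec.png

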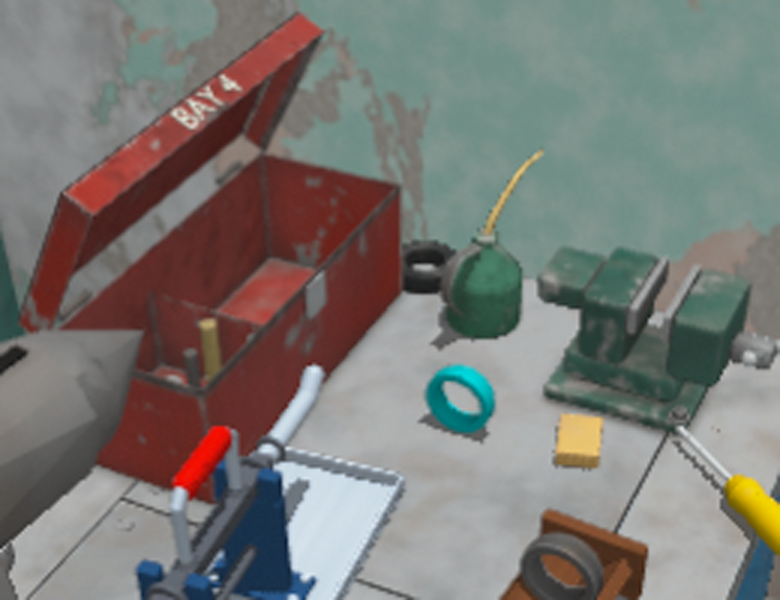

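{"fn": "arm_command", "kwargs": {
  "steps": [
    [-1,[0,0,0.4],[0,0,0]],
    [-1,[0.2,0.4,0.5],[0,0,0]],
    [-1,[0.4,0.8,0.5],[0,0,-0.03]],
    [-1,[0.4,1,0.5],[0,0,-0.03]]
  ]
}}

```text
time: 0.6
position: [0.3, -0.4518, 0.3065]
orientation: [-180.0, -0.1, 10.7]
wrist_force: [-0.6, 0.4, 0.6]
gripper_width: 0.0855
gripper_force: 0.0
```

Side crop: the toolbox front-top corners are at crop (205,388) and (400,185), and its bottom right corner is at (403,290). I'll compute the box geometry for clearance while continuing the approach.

```bash
python3 - <<'E'
from h import *
m=camera_model('top'); ms=camera_model('side'); c=lambda u,v:(180+u/3-.33,90+v/3-.33)
b=plane(ms,*c(403,290),0); print('box bottom right',b)
o,r=ray(ms,*c(400,185)); k=(b[0]-o[0])/r[0]; print('top right',o+k*r)
o,r=ray(ms,*c(205,388)); k=(b[0]-o[0])/r[0]; T=o+k*r; print('top left',T, proj(m,T), proj(m,b))
print('vise top', plane(ms,*c(750,280),.12))
E
```

```text
box bottom right [ 0.74075607 -0.39235051  0.        ]
top right [ 0.74075607 -0.39025349  0.11746174]
top left [ 0.74075607 -0.0550029   0.11750539] [327.46636937 166.86550298] [464.38357477 179.52527648]
vise top [ 0.40573502 -0.36806699  0.12      ]
```

{"fn": "arm_command", "kwargs": {
  "steps": [
    [-1,[0.2,0.4,0],[0,0,-0.03]],
    [-1,[0.4,0.8,0],[0,0,-0.042]],
    [-1,[0.5,1,0],[0,0,-0.042]]
  ]
}}

```text
time: 0.98
position: [0.3734, -0.302, 0.3063]
orientation: [-180.0, 0.0, -4.4]
wrist_force: [0.9, -0.7, -0.1]
gripper_width: 0.0852
gripper_force: 0.0
```

{"fn": "arm_command", "kwargs": {
  "steps": [
    [-1,[0.2,0.4,0],[0,0,0]],
    [-1,[0.3,0.8,-0.1],[0,0,0]],
    [-1,[0.3,1,-0.2],[0,0,0]]
  ]
}}

```text
time: 1.35
position: [0.4183, -0.1516, 0.2762]
orientation: [-180.0, -0.1, -4.3]
wrist_force: [0.4, -0.1, 0.1]
gripper_width: 0.0857
gripper_force: 0.0
```

{"fn": "arm_command", "kwargs": {
  "steps": [
    [-1,[0.1,0.4,-0.3],[0,0,0]],
    [-1,[0.18,0.7,-0.5],[0,0,0]],
    [-1,[0.18,0.7,-0.5],[0,0,0]]
  ]
}}

```text
time: 1.72
position: [0.4429, -0.0458, 0.1993]
orientation: [-179.9, 0.2, -4.1]
wrist_force: [-0.6, -1.0, -0.4]
gripper_width: 0.0851
gripper_force: 0.0
```

```bash
python3 - <<'E'
from h import *
s=state(); print(s['position'],s['orientation'])
m=camera_model('wrist'); im=get_image('wrist'); cv2.imwrite('pics/w1.png',im[:,:,::-1])
R=np.array(m['R']); print(m['vfov'],(-R.T@np.array(m['t'])).round(3),R.round(2).tolist())
print('expected ring top, centre', proj(m,[.4447,-.0467,.086]),proj(m,[.4447,-.0467,.056]), 'tcp', proj(m,s['position']))
E
```

```text
[ 0.44291036 -0.04578672  0.19932409] [-179.86215044    0.22374138   -4.09080771]
61.26226923213492 [ 0.521 -0.052  0.342] [[-0.07, -1.0, -0.0], [-0.95, 0.07, 0.31], [-0.31, 0.02, -0.95]]
expected ring top, centre [322.08557663 224.92865576] [322.00751697 213.15128769] tcp [320.63737695 311.63067239]
```

View pics/w1.png

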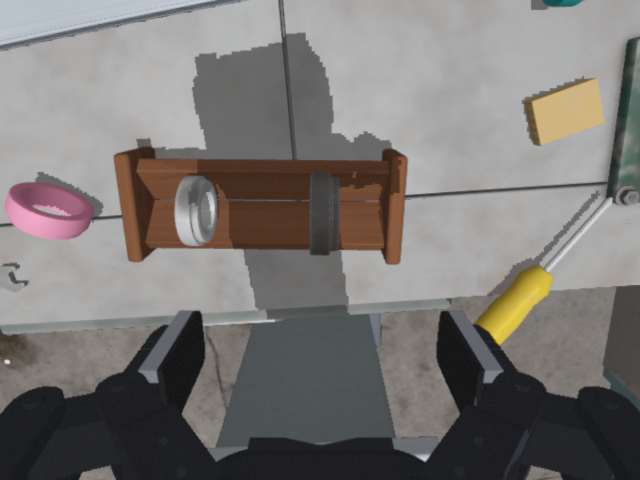

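The wrist view shows the dark ring at columns 311–339, rows 175–253, with the groove level in the image. I'll descend partway and check the commanded against the measured pose.

{"fn": "arm_command", "kwargs": {
  "steps": [
    [-1,[0,0,-0.3],[0,0,0]],
    [-1,[0,0,-0.55],[0,0,0]],
    [-1,[0,0,-0.55],[0,0,0]],
    [-1,[0,0,-0.55],[0,0,0]]
  ]
}}

```text
time: 2.28
position: [0.4454, -0.051, 0.1201]
orientation: [180.0, -0.1, -4.6]
wrist_force: [-0.1, 0.9, -0.1]
gripper_width: 0.0853
gripper_force: 0.0
```

```bash
python3 - <<'E'
from h import *
s=state(); print(s['position'],s['orientation'])
m=camera_model('wrist'); im=get_image('wrist'); cv2.imwrite('pics/w2.png',im[:,:,::-1])
e=proj(m,[.4447,-.0467,.086]); print('expected',e)
g=cv2.cvtColor(im,cv2.COLOR_RGB2HSV); k=(g[...,1]<90)&(g[...,2]<130); 
for v in range(int(e[1])-60,int(e[1])+50,12):
    r=np.flatnonzero(k[v,260:400])+260; print(v,r.min() if len(r) else None,r.max() if len(r) else None,len(r))
E
```

```text
[ 0.44539889 -0.05095365  0.12014207] [ 1.79975003e+02 -9.47216053e-02 -4.57184812e+00]
expected [311.71439726 278.78123544]
218 295 335 41
230 294 335 42
242 294 335 42
254 294 335 42
266 294 335 42
278 294 335 42
290 294 335 42
302 260 392 116
314 260 396 120
326 260 381 122
```

{"fn": "arm_command", "kwargs": {
  "steps": [
    [-1,[0,0.015,-0.2],[0,0,0]],
    [-1,[0,0.015,-0.31],[0,0,0]],
    [-1,[0,0.015,-0.31],[0,0,0]],
    [0,[0,0.015,-0.31],[0,0,0]],
    [0.4,[0,0.015,-0.31],[0,0,0]],
    [1,[0,0.015,-0.31],[0,0,0]],
    [1,[0,0.015,-0.31],[0,0,0]],
    [1,[0,0.015,-0.31],[0,0,0]]
  ],
  "squeeze": 40
}}

```text
time: 3.32
position: [0.4446, -0.048, 0.0727]
orientation: [180.0, -0.0, -4.5]
wrist_force: [-0.8, 0.9, 5.7]
gripper_width: 0.0187
gripper_force: 41.7
```

{"fn": "arm_command", "kwargs": {
  "steps": [
    [1,[0,0,0],[0,0,0]],
    [1,[0,0,0],[0,0,0]],
    [1,[0,0,0],[0,0,0]],
    [1,[0,0,0],[0,0,0]]
  ]
}}

```text
time: 3.82
position: [0.4446, -0.048, 0.0727]
orientation: [180.0, -0.0, -4.5]
wrist_force: [-1.1, -0.0, 6.5]
gripper_width: 0.0183
gripper_force: 41.7
```

{"fn": "arm_command", "kwargs": {
  "steps": [
    [1,[0,0,0.1],[0,0,0]],
    [1,[0,0,0.4],[0,0,0]],
    [1,[0,0,0.7],[0,0,0]],
    [1,[0,0,0.95],[0,0,0]],
    [1,[0,0,0.95],[0,0,0]],
    [1,[0,0,0.95],[0,0,0]]
  ]
}}

```text
time: 4.58
position: [0.4435, -0.048, 0.2143]
orientation: [180.0, 0.1, -4.5]
wrist_force: [-0.2, -0.0, -1.9]
gripper_width: 0.0186
gripper_force: 40.8
```

```bash
python3 - <<'E'
from h import *
s=state(); print(s['position'],s['orientation'],s['wrist_force'],s['gripper_width'])
im=get_image('side'); p=proj(camera_model('side'),s['position']); print(p)
u,v=map(int,p); a=im[max(0,v-90):v+90,u-90:u+90,::-1]
w=get_image('wrist')[220:480,140:500,::-1]
a=cv2.resize(a,(390,390)); w=cv2.resize(w,(400,290)); a=cv2.copyMakeBorder(a,0,0,0,0,0)
c=np.zeros((390,800,3),np.uint8); c[:,:390]=a; c[:290,400:]=w; cv2.imwrite('pics/g1.png',c)
E
```

```text
[ 0.44351936 -0.0480245   0.21428028] [ 1.79975909e+02  5.74930590e-02 -4.51454093e+00] [-0.18053213 -0.0225247  -1.91580301] 0.01860821184993114
[372.96629015 221.39892037]
```

View pics/g1.png

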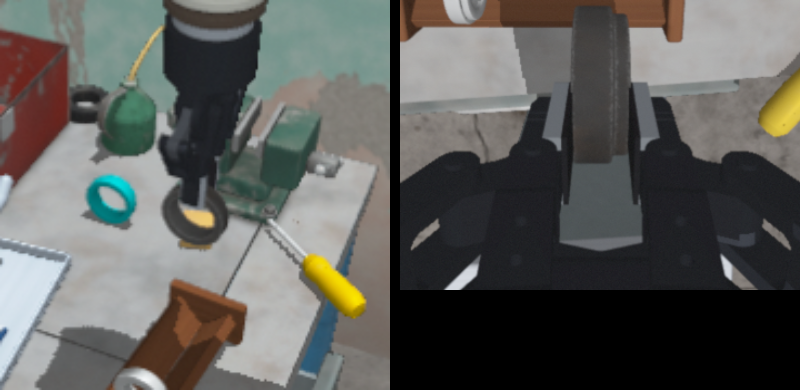

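The ring is held upright by its top rim, with the near finger in front of the +y face. I'll measure the ring centre relative to the TCP.

```bash
python3 - <<'E'
from h import *
s=state(); P=s['position']; ms=camera_model('side'); im=get_image('side'); p=proj(ms,P)
g=cv2.cvtColor(im,cv2.COLOR_RGB2HSV)
for d in (0,.01,.015,.02,.03): print(d,proj(ms,P-[0,0,d]))
a=np.radians(-4.5); ax=np.array([-np.sin(a),np.cos(a),0])
u=np.array([np.cos(a),np.sin(a),0]); z=np.array([0,0,1])
for d in (.010,.0125,.015,.0175,.02):
    out=[]
    for rad in (.0215,.030):
        C=P-[0,0,d]+ax*.01
        q=np.array([proj(ms,C+rad*(np.cos(t)*u+np.sin(t)*z)) for t in np.linspace(0,2*np.pi,180)])
        out+=[q.min(0).round(1).tolist(),q.max(0).round(1).tolist()]
    print(d,out)
    
x,y=int(p[0]),int(p[1])
print('col at ring centre', [(v,tuple(im[v,x-2])) for v in range(y-8,y+32)])
print('row', [(c,tuple(im[y+9,c])) for c in range(x-26,x+28,1)])
E
```

```text
0 [373.10351547 221.8423608 ]
0.01 [372.75712412 225.9229424 ]
0.015 [372.58562149 227.94115884]
0.02 [372.41523465 229.94485235]
0.03 [372.07777011 233.90924051]
0.01 [[360.4, 219.3], [380.9, 238.1], [356.4, 215.5], [385.0, 241.7]]
0.0125 [[360.3, 220.3], [380.8, 239.1], [356.4, 216.5], [384.9, 242.7]]
0.015 [[360.3, 221.4], [380.7, 240.1], [356.3, 217.6], [384.8, 243.7]]
0.0175 [[360.2, 222.4], [380.6, 241.0], [356.3, 218.6], [384.7, 244.6]]
0.02 [[360.1, 223.4], [380.5, 242.0], [356.2, 219.6], [384.6, 245.6]]
col at ring centre [(213, (np.uint8(31), np.uint8(32), np.uint8(36))), (214, (np.uint8(27), np.uint8(29), np.uint8(34))), (215, (np.uint8(28), np.uint8(30), np.uint8(34))), (216, (np.uint8(32), np.uint8(35), np.uint8(38))), (217, (np.uint8(32), np.uint8(34), np.uint8(38))), (218, (np.uint8(33), np.uint8(35), np.uint8(38))), (219, (np.uint8(33), np.uint8(35), np.uint8(39))), (220, (np.uint8(34), np.uint8(37), np.uint8(39))), (221, (np.uint8(33), np.uint8(35), np.uint8(39))), (222, (np.uint8(35), np.uint8(37), np.uint8(41))), (223, (np.uint8(35), np.uint8(36), np.uint8(40))), (
[... 3660 characters left out ...]
, np.uint8(78), np.uint8(76))), (388, (np.uint8(106), np.uint8(107), np.uint8(104))), (389, (np.uint8(110), np.uint8(111), np.uint8(108))), (390, (np.uint8(96), np.uint8(96), np.uint8(92))), (391, (np.uint8(97), np.uint8(94), np.uint8(91))), (392, (np.uint8(74), np.uint8(78), np.uint8(75))), (393, (np.uint8(58), np.uint8(69), np.uint8(65))), (394, (np.uint8(46), np.uint8(64), np.uint8(59))), (395, (np.uint8(44), np.uint8(62), np.uint8(57))), (396, (np.uint8(46), np.uint8(64), np.uint8(58))), (397, (np.uint8(57), np.uint8(72), np.uint8(67))), (398, (np.uint8(73), np.uint8(84), np.uint8(79))), (399, (np.uint8(73), np.uint8(85), np.uint8(80))), (400, (np.uint8(72), np.uint8(87), np.uint8(80)))]
```

{"fn": "arm_command", "kwargs": {
  "steps": [
    [1,[0.15,-0.1,0],[0,0,0.005]],
    [1,[0.45,-0.25,0],[0,0,0.015]],
    [1,[0.78,-0.45,0],[0,0,0.0275]],
    [1,[0.78,-0.45,0],[0,0,0.0275]]
  ]
}}

```text
time: 5.22
position: [0.5633, -0.1181, 0.212]
orientation: [-179.8, 0.1, 5.2]
wrist_force: [-1.0, -0.2, -2.6]
gripper_width: 0.0186
gripper_force: 40.8
```

{"fn": "arm_command", "kwargs": {
  "steps": [
    [1,[0.2,-0.1,0],[0,0,0]],
    [1,[0.5,-0.2,0],[0,0,0]],
    [1,[0.79,-0.27,0],[0,0,0]],
    [1,[0.79,-0.27,0],[0,0,0]],
    [1,[0.79,-0.27,0],[0,0,0]]
  ]
}}

```text
time: 5.85
position: [0.6784, -0.1544, 0.2132]
orientation: [-179.9, 0.2, 5.5]
wrist_force: [-0.5, 0.1, -2.5]
gripper_width: 0.0188
gripper_force: 40.8
```

```bash
python3 - <<'E'
from h import *
s=state(); print(s['position'],s['orientation'],s['wrist_force'],s['joint_pos'].round(0))
m=camera_model('wrist'); im=get_image('wrist'); 
a=np.radians(5.4); O=np.array([.6575,.0685,.105]); ax=np.array([-np.sin(a),np.cos(a),0])
b=im.copy()
for y in (-.182,-.16,-.128,-.096): 
    q=proj(m,O+ax*y+[0,0,0.011*(y<-.18)]); print(y,q); cv2.circle(b,tuple(int(v) for v in q),3,(0,255,0),1)
cv2.imwrite('pics/w3.png',b[:,:,::-1])
E
```

```text
[ 0.67844367 -0.15441881  0.21319284] [-1.79899130e+02  1.77805315e-01  5.47148197e+00] [-0.49834368  0.12424745 -2.47326866] [ 36.  38. -40.  82.  25.  69. -91.]
-0.182 [253.73781889 235.08556892]
-0.16 [222.59098354 229.80309235]
-0.128 [173.63756132 229.75202963]
-0.096 [125.08178659 229.70627958]
```

View pics/w3.png

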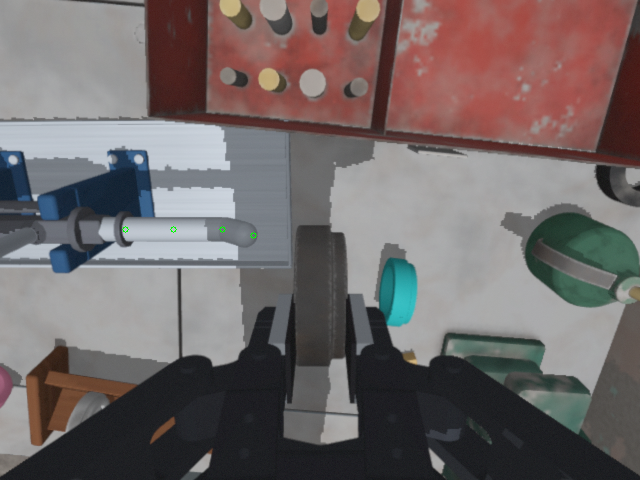

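The bar's projected points lie on the bar axis to within 1–2 mm: collar at about (125,229), tip at (254,235). Now I'll descend to insertion height.

{"fn": "arm_command", "kwargs": {
  "steps": [
    [1,[0,0,-0.2],[0,0,0]],
    [1,[0,0,-0.45],[0,0,0]],
    [1,[0,0,-0.56],[0,0,0]],
    [1,[0,0,-0.56],[0,0,0]],
    [1,[0,0,-0.56],[0,0,0]],
    [1,[0,0,-0.56],[0,0,0]]
  ]
}}

```text
time: 6.65
position: [0.681, -0.1559, 0.1327]
orientation: [180.0, -0.2, 5.4]
wrist_force: [-0.2, 0.5, -1.2]
gripper_width: 0.0181
gripper_force: 40.8
```

```bash
python3 - <<'E'
from h import *
s=state(); print(s['position'],s['orientation'],s['wrist_force'])
im=get_image('side'); m=camera_model('side')
a=np.radians(5.4); O=np.array([.6575,.0685,.105]); ax=np.array([-np.sin(a),np.cos(a),0])
u,v=map(int,proj(m,s['position'])); c=im[v-60:v+60,u-80:u+80,::-1].copy(); c=cv2.resize(c,None,fx=4,fy=4,interpolation=cv2.INTER_CUBIC)
def mk(X,col): 
    q=proj(m,X); q=((q-[u-80,v-60])*4+1.5).astype(int); cv2.circle(c,tuple(int(k) for k in q),3,col,-1)
mk(O+ax*-.16,(0,255,0)); mk(O+ax*-.128,(0,255,0)); mk(O+ax*-.182+[0,0,.011],(0,255,0)); mk(O+ax*-.23,(255,255,0)); mk(s['position']-[0,0,.0165],(0,0,255))
cv2.imwrite('pics/s3.png',c)
E
```

```text
[ 0.6809839  -0.1558841   0.13267322] [ 1.79951762e+02 -1.54562681e-01  5.39576340e+00] [-0.1526419   0.53618467 -1.18841957]
```

View pics/s3.png

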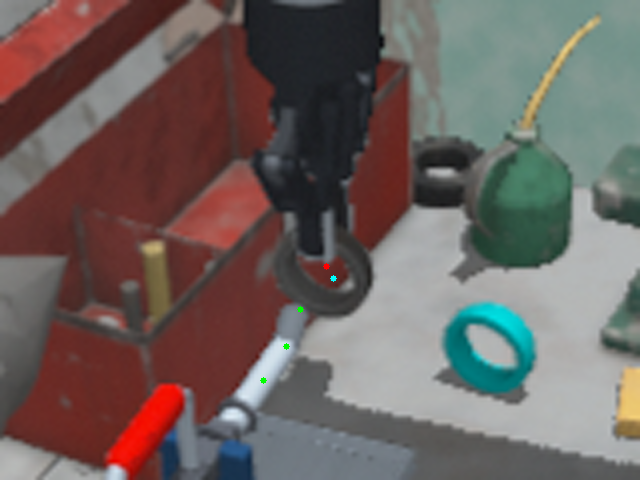

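{"fn": "arm_command", "kwargs": {
  "steps": [
    [1,[-0.01,0,-0.028],[0,0,0]],
    [1,[-0.01,0,-0.028],[0,0,0]],
    [1,[-0.01,0,-0.028],[0,0,0]]
  ]
}}

```text
time: 7.08
position: [0.6783, -0.1559, 0.1265]
orientation: [180.0, 0.0, 5.4]
wrist_force: [0.3, 0.4, -1.2]
gripper_width: 0.0184
gripper_force: 40.8
```

{"fn": "arm_command", "kwargs": {
  "steps": [
    [1,[-0.01,0.1,0],[0,0,0]],
    [1,[-0.019,0.2,0],[0,0,0]],
    [1,[-0.028,0.3,0],[0,0,0]],
    [1,[-0.028,0.3,0],[0,0,0]]
  ]
}}

```text
time: 7.58
position: [0.6742, -0.1073, 0.1269]
orientation: [-179.9, -0.0, 5.6]
wrist_force: [0.5, -0.1, -2.0]
gripper_width: 0.0185
gripper_force: 40.8
```

{"fn": "arm_command", "kwargs": {
  "steps": [
    [1,[-0.01,0.1,0],[0,0,0]],
    [1,[-0.02,0.2,0],[0,0,0]],
    [1,[-0.03,0.32,0],[0,0,0]],
    [1,[-0.03,0.32,0],[0,0,0]],
    [1,[-0.03,0.32,0],[0,0,0]]
  ]
}}

```text
time: 8.2
position: [0.6698, -0.0632, 0.1266]
orientation: [180.0, -0.0, 5.4]
wrist_force: [0.7, -0.4, -2.1]
gripper_width: 0.0185
gripper_force: 40.8
```

```bash
python3 - <<'E'
from h import *
s=state(); print(s['position'],s['orientation'],s['wrist_force'])
A=get_image('side')[90:290,180:380,::-1]; B=get_image('wrist')[100:420,60:460,::-1]
c=np.zeros((400,800,3),np.uint8); c[:,:400]=cv2.resize(A,(400,400)); c[:320,400:]=B; cv2.imwrite('pics/s4.png',c)
E
```

```text
[ 0.66976472 -0.06318642  0.12660531] [ 1.79957870e+02 -9.81421783e-05  5.40691858e+00] [ 0.73089934 -0.4344819  -2.07762727]
```

View pics/s4.png

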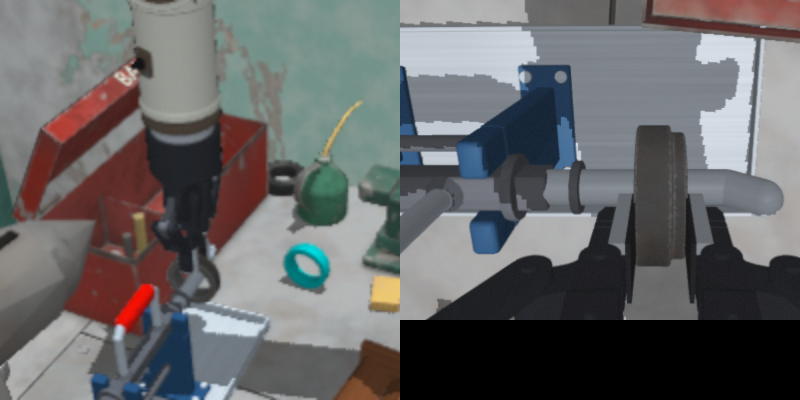

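The ring is on the arm mid-seat (the wrist view shows it between the collar and the upturned tip). I'll lower it and release.

{"fn": "arm_command", "kwargs": {
  "steps": [
    [1,[0,0,-0.03],[0,0,0]],
    [1,[0,0,-0.06],[0,0,0]],
    [1,[0,0,-0.06],[0,0,0]],
    [1,[0,0,-0.06],[0,0,0]],
    [0.25,[0,0,-0.06],[0,0,0]],
    [0.25,[0,0,-0.06],[0,0,0]],
    [0.25,[0,0,-0.06],[0,0,0]]
  ]
}}

```text
time: 9.18
position: [0.6699, -0.0628, 0.118]
orientation: [180.0, -0.0, 5.4]
wrist_force: [-0.3, -0.3, 0.7]
gripper_width: 0.0323
gripper_force: 0.0
```

{"fn": "arm_command", "kwargs": {
  "steps": [
    [0.25,[0,0,0.05],[0,0,0]],
    [0.25,[0,0,0.2],[0,0,0]],
    [0.2,[0,0,0.5],[0,0,0]],
    [0.2,[0,0,0.85],[0,0,0]],
    [0.2,[0,0,0.85],[0,0,0]],
    [0.2,[0,0,0.85],[0,0,0]],
    [0.2,[0,0,0.85],[0,0,0]]
  ]
}}

```text
time: 10.05
position: [0.6689, -0.0631, 0.2442]
orientation: [-180.0, 0.1, 5.4]
wrist_force: [0.7, -0.6, -0.3]
gripper_width: 0.0341
gripper_force: 0.0
```

```bash
python3 - <<'E'
from h import *
s=state(); print(s['position'],s['orientation'],s['wrist_force'],s['gripper_width'])
m=camera_model('top'); im=get_image('top'); ms=camera_model('side'); si=get_image('side'); w=get_image('wrist')
c=np.zeros((600,800,3),np.uint8); c[:300,:400]=cv2.resize(si[190:340,180:380,::-1],(400,300)); c[:300,400:]=cv2.resize(w[:,:,::-1],(400,300)); 
c[300:,:400]=cv2.resize(im[150:300,180:380,::-1],(400,300)); cv2.imwrite('pics/s5.png',c)
E
```

```text
[ 0.66886859 -0.06309087  0.24417047] [-1.79997051e+02  1.09871223e-01  5.39639288e+00] [ 0.65947993 -0.56182904 -0.34940904] 0.034088174114692935
```

View pics/s5.png

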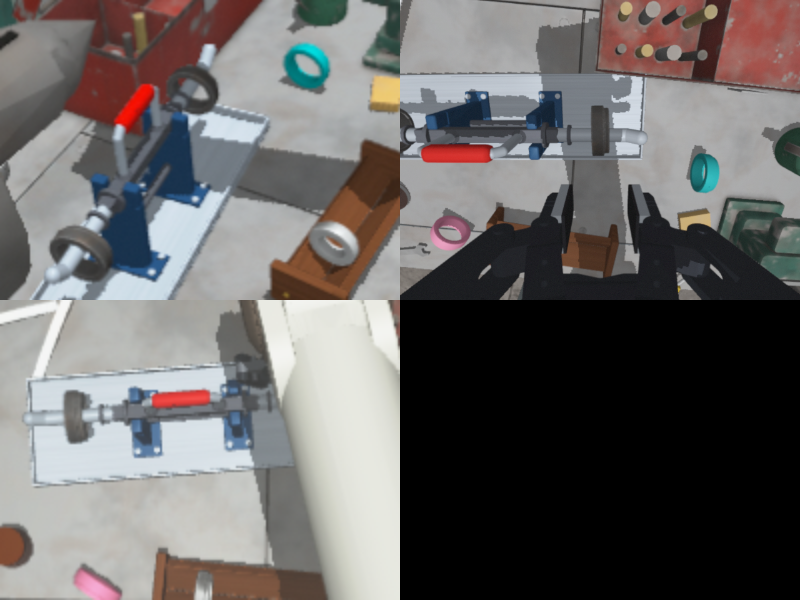

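The ring hangs in the right-hand seat, released. Next I'll turn 90° over the handle while re-measuring the grip and the cone tip.

```bash
python3 - <<'E'
from h import *
print(state()['joint_pos'].round(0))
m=camera_model('top'); ms=camera_model('side')
print('cone',tri(m,(150,242),ms,(224,203)))
P=[]
for n,r in (('top',(240,300,180,215)),('side',(230,270,225,265))):
    h=cv2.cvtColor(get_image(n),cv2.COLOR_RGB2HSV); u0,u1,v0,v1=r
    q=((h[...,0]<8)|(h[...,0]>172))&(h[...,1]>170)&(h[...,2]>120)
    c=np.argwhere(q[v0:v1,u0:u1])[:,::-1]+[u0,v0]; P.append(c.mean(0)); print(len(c),P[-1])
print(tri(m,P[0],ms,P[1]))
E
```

```text
[ 31.  34. -41.  84.  23.  71. -98.]
cone (array([0.54141195, 0.25411247, 0.42690124]), np.float64(0.0005099357371170856))
173 [269.97109827 198.7283237 ]
218 [247.15137615 242.80275229]
(array([0.65835165, 0.0676131 , 0.17242715]), np.float64(0.00021534730247567708))
```

{"fn": "arm_command", "kwargs": {
  "steps": [
    [0,[0,0.05,0.05],[0,0,-0.028]],
    [-0.3,[-0.01,0.15,0.1],[0,0,-0.056]],
    [-0.3,[-0.02,0.3,0.1],[0,0,-0.084]],
    [-0.3,[-0.03,0.45,0.1],[0,0,-0.112]],
    [-0.3,[-0.05,0.6,0.1],[0,0,-0.14]],
    [-0.3,[-0.07,0.75,0.1],[0,0,-0.168]],
    [-0.3,[-0.07,0.87,0.1],[0,0,-0.196]],
    [-0.3,[-0.07,0.87,0.1],[0,0,-0.224]]
  ]
}}

```text
time: 11.3
position: [0.6526, 0.0579, 0.2442]
orientation: [177.6, 1.3, -60.8]
wrist_force: [0.2, 0.5, -2.3]
gripper_width: 0.0556
gripper_force: 0.0
```

{"fn": "arm_command", "kwargs": {
  "steps": [
    [-0.3,[0,0,0],[0,0,-0.026]],
    [-0.3,[0,0,0],[0,0,-0.026]],
    [-0.3,[0,0,0],[0,0,-0.026]],
    [-0.3,[0,0,0],[0,0,-0.026]]
  ]
}}

```text
time: 11.8
position: [0.6531, 0.0572, 0.2444]
orientation: [177.6, 1.3, -70.0]
wrist_force: [-0.2, -0.4, 0.4]
gripper_width: 0.0552
gripper_force: 0.0
```

```bash
python3 - <<'E'
from h import *
s=state(); print(s['position'],s['orientation'],s['joint_pos'].round(0),s['gripper_width'])
m=camera_model('wrist'); im=get_image('wrist'); cv2.imwrite('pics/w6.png',im[:,:,::-1])
h=cv2.cvtColor(im,cv2.COLOR_RGB2HSV); q=(((h[...,0]<6)|(h[...,0]>174))&(h[...,1]>200)&(h[...,2]>120)).astype(np.uint8)
for c in cv2.findContours(q,0,2)[0]:
    if cv2.contourArea(c)>300: print(cv2.contourArea(c),cv2.minAreaRect(c),cv2.boundingRect(c))
a=np.radians(5.4); ax=np.array([-np.sin(a),np.cos(a),0]); G=np.array([.658,.068,.179])
for y in (-.032,0,.032): print(y,proj(m,G+ax*y))
E
```

```text
[0.65307344 0.05715817 0.24436607] [177.57080022   1.27089327 -69.9832404 ] [ -38.   35.   47.   86.  -26.   73. -147.] 0.05515227735231034
2102.5 ((299.63507080078125, 258.9963684082031), (25.4490909576416, 101.1565933227539), 13.706960678100586) (277, 208, 46, 101)
-0.032 [312.82482918 212.65580835]
0 [298.52848317 266.74979039]
0.032 [285.47394616 316.19510736]
```

That direction ran joint 7 to its limit, so I'll turn back the other way to yaw +95.4°.

{"fn": "arm_command", "kwargs": {
  "steps": [
    [-0.3,[0,0,0.1],[0,0,0.028]],
    [-0.3,[0,0,0.1],[0,0,0.056]],
    [-0.3,[0,0,0.1],[0,0,0.084]],
    [-0.3,[0,0,0.1],[0,0,0.112]],
    [-0.3,[0,0,0.1],[0,0,0.14]],
    [-0.3,[0,0,0.1],[0,0,0.168]],
    [-0.3,[0,0,0.1],[0,0,0.196]],
    [-0.3,[0,0,0.1],[0,0,0.224]]
  ]
}}

```text
time: 12.85
position: [0.6534, 0.0561, 0.2602]
orientation: [177.7, 1.2, 10.9]
wrist_force: [-0.3, -0.3, -0.1]
gripper_width: 0.0556
gripper_force: 0.0
```

{"fn": "arm_command", "kwargs": {
  "steps": [
    [-0.3,[0,0,0],[0,0,0.026]],
    [-0.3,[0,0,0],[0,0,0.026]],
    [-0.3,[0,0,0],[0,0,0.026]],
    [-0.3,[0,0,0],[0,0,0.026]]
  ]
}}

```text
time: 13.35
position: [0.6534, 0.0565, 0.2599]
orientation: [177.6, 1.2, 19.8]
wrist_force: [-0.1, -0.2, -0.5]
gripper_width: 0.0558
gripper_force: 0.0
```

```bash
python3 -c "
from h import *
s=state();print(s['position'],s['orientation'],s['joint_pos'].round(0))"
```

```text
[0.65339007 0.05651245 0.25987593] [177.61941611   1.22783297  19.82294905] [-28.  28.  28.  87. -11.  68. -69.]
```

{"fn": "arm_command", "kwargs": {
  "steps": [
    [-0.3,[0,0,0],[0,0,0.028]],
    [-0.3,[0,0,0],[0,0,0.056]],
    [-0.3,[0,0,0],[0,0,0.084]],
    [-0.3,[0,0,0],[0,0,0.112]],
    [-0.3,[0,0,0],[0,0,0.14]],
    [-0.3,[0,0,0],[0,0,0.168]],
    [-0.3,[0,0,0],[0,0,0.19]],
    [-0.3,[0,0,0],[0,0,0.19]]
  ]
}}

```text
time: 14.35
position: [0.6533, 0.0564, 0.2598]
orientation: [177.6, 1.2, 88.2]
wrist_force: [0.1, 0.4, -0.2]
gripper_width: 0.0557
gripper_force: 0.0
```

{"fn": "arm_command", "kwargs": {
  "steps": [
    [-0.3,[0,0,0],[0,0,0]],
    [-0.3,[0,0,0],[0,0,0]]
  ]
}}

```text
time: 14.6
position: [0.6533, 0.0569, 0.2598]
orientation: [177.6, 1.2, 88.2]
wrist_force: [-0.9, 0.6, 0.2]
gripper_width: 0.0557
gripper_force: 0.0
```

```bash
cat > rv.py <<'E'
from h import *
from scipy.spatial.transform import Rotation as T
s=state();print(s['position'],s['orientation'],s['joint_pos'].round(0))
c=T.from_euler('xyz',s['orientation'],degrees=True); t=T.from_euler('xyz',[180,0,95.4],degrees=True)
print('turn',((t*c.inv()).as_rotvec(degrees=True)/360).round(4), 'shift',((np.array([.6583,.0678,s['position'][2]])-s['position'])/.15).round(3))
E
python3 rv.py
```

```text
[0.65331446 0.05685431 0.25978553] [177.62619638   1.23928083  88.2488343 ] [-18.  25.  14.  89.  -5.  64.  -6.]
turn [0.0032 0.0067 0.0198] shift [0.033 0.073 0.   ]
```

{"fn": "arm_command", "kwargs": {
  "steps": [
    [-0.3,[0.033,0.073,0],[0.0032,0.0067,0.0198]],
    [-0.3,[0.033,0.073,0],[0.0032,0.0067,0.0198]],
    [-0.3,[0.033,0.073,-0.2],[0.0032,0.0067,0.0198]],
    [-0.3,[0.033,0.073,-0.2],[0.0032,0.0067,0.0198]],
    [-0.3,[0.033,0.073,-0.2],[0.0032,0.0067,0.0198]]
  ]
}}

```text
time: 15.22
position: [0.6584, 0.0675, 0.2306]
orientation: [180.0, 0.0, 95.4]
wrist_force: [0.1, 1.0, -0.7]
gripper_width: 0.0557
gripper_force: 0.0
```

```bash
python3 rv.py; python3 - <<'E'
from h import *
m=camera_model('wrist'); im=get_image('wrist'); cv2.imwrite('pics/w7.png',im[:,:,::-1])
h=cv2.cvtColor(im,cv2.COLOR_RGB2HSV); q=(((h[...,0]<6)|(h[...,0]>174))&(h[...,1]>200)&(h[...,2]>120)).astype(np.uint8)
for c in cv2.findContours(q,0,2)[0]:
    if cv2.contourArea(c)>300: print(cv2.contourArea(c),cv2.minAreaRect(c),cv2.boundingRect(c)); M=cv2.moments(c); print(plane(m,M['m10']/M['m00'],M['m01']/M['m00'],.176))
a=np.radians(5.4); ax=np.array([-np.sin(a),np.cos(a),0]); G=np.array([.6583,.0678,.179])
for y in (-.032,0,.032): print(y,proj(m,G+ax*y))
E
```

```text
[0.65840589 0.06751507 0.2305717 ] [1.79950416e+02 2.29486492e-02 9.54106351e+01] [-16.  28.  12.  88.  -6.  64.   2.]
turn [ 0.0001  0.0001 -0.    ] shift [-0.001  0.002  0.   ]
2488.5 ((322.0891418457031, 261.0460205078125), (27.382368087768555, 107.87576293945312), 0.7345209717750549) (308, 207, 29, 109)
[0.65803891 0.07136887 0.176     ]
-0.032 [322.12530095 319.83268361]
0 [322.20544676 264.94516923]
0.032 [322.29124584 204.52176263]
```

View pics/w7.png

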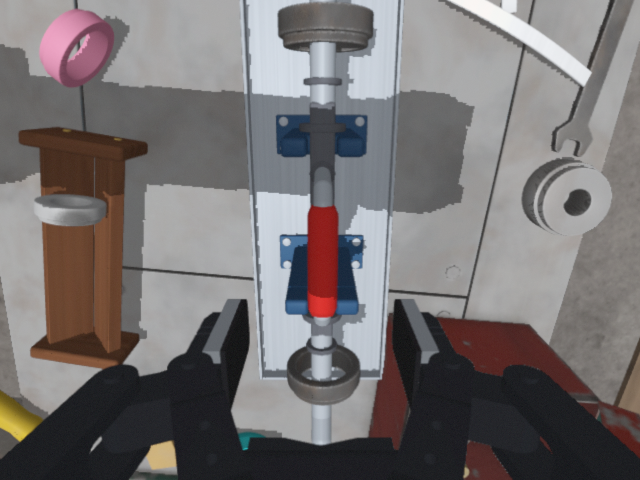

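The wrist view shows the fingers straddling the red grip (columns 308–337, rows 207–316), aligned in yaw and centred. I'll descend and grip.

{"fn": "arm_command", "kwargs": {
  "steps": [
    [-0.3,[0,0,-0.2],[0,0,0]],
    [-0.3,[0,0,-0.4],[0,0,0]],
    [-0.3,[0,0,-0.52],[0,0,0]],
    [-0.3,[0,0,-0.52],[0,0,0]],
    [0.3,[0,0,-0.52],[0,0,0]],
    [1,[0,0,-0.52],[0,0,0]],
    [1,[0,0,-0.52],[0,0,0]],
    [1,[0,0,-0.52],[0,0,0]]
  ],
  "squeeze": 90
}}

```text
time: 16.27
position: [0.6595, 0.0678, 0.1536]
orientation: [179.8, -0.0, 95.5]
wrist_force: [0.6, 0.1, 6.3]
gripper_width: 0.0147
gripper_force: 89.0
```

{"fn": "arm_command", "kwargs": {
  "steps": [
    [1,[0,0,0],[0,0,0]],
    [1,[0,0,0],[0,0,0]],
    [1,[0,0,0],[0,0,0]],
    [1,[0,0,0],[0,0,0]]
  ]
}}

```text
time: 16.77
position: [0.6595, 0.0678, 0.1536]
orientation: [179.8, -0.0, 95.5]
wrist_force: [0.1, 0.2, 6.4]
gripper_width: 0.0143
gripper_force: 89.0
```

Gripped. Now lifting gently and straight up.

{"fn": "arm_command", "kwargs": {
  "steps": [
    [1,[0,0,0.02],[0,0,0]],
    [1,[0,0,0.05],[0,0,0]],
    [1,[0,0,0.1],[0,0,0]],
    [1,[0,0,0.15],[0,0,0]],
    [1,[0,0,0.2],[0,0,0]],
    [1,[0,0,0.25],[0,0,0]],
    [1,[0,0,0.3],[0,0,0]],
    [1,[0,0,0.3],[0,0,0]]
  ]
}}

```text
time: 17.77
position: [0.6588, 0.0677, 0.1979]
orientation: [179.9, -0.0, 95.5]
wrist_force: [0.5, 1.2, -8.3]
gripper_width: 0.0141
gripper_force: 88.4
```

{"fn": "arm_command", "kwargs": {
  "steps": [
    [1,[0,0,0.06],[0,0,0]],
    [1,[0,0,0.12],[0,0,0]],
    [1,[0,0,0.18],[0,0,0]],
    [1,[0,0,0.24],[0,0,0]],
    [1,[0,0,0.3],[0,0,0]],
    [1,[0,0,0.35],[0,0,0]],
    [1,[0,0,0.38],[0,0,0]],
    [1,[0,0,0.38],[0,0,0]]
  ]
}}

```text
time: 18.77
position: [0.6585, 0.0677, 0.2543]
orientation: [179.9, -0.0, 95.5]
wrist_force: [-0.0, 0.1, -7.1]
gripper_width: 0.0145
gripper_force: 88.4
```

{"fn": "arm_command", "kwargs": {
  "steps": [
    [1,[0,0,0],[0,0,0]],
    [1,[0,0,0],[0,0,0]],
    [1,[0,0,0],[0,0,0]],
    [1,[0,0,0],[0,0,0]],
    [1,[0,0,0],[0,0,0]],
    [1,[0,0,0],[0,0,0]],
    [1,[0,0,0],[0,0,0]],
    [1,[0,0,0],[0,0,0]]
  ]
}}

```text
time: 19.77
position: [0.6583, 0.0677, 0.2539]
orientation: [180.0, 0.0, 95.5]
wrist_force: [0.5, -0.2, -7.7]
gripper_width: 0.0142
gripper_force: 88.4
```

```bash
python3 - <<'E'
from h import *
s=state(); print(s['position'],s['orientation'],s['wrist_force'],s['torque'],s['gripper_width'])
c=np.zeros((600,800,3),np.uint8); c[:450,:400]=cv2.resize(get_image('side')[110:335,170:370,::-1],(400,450)); c[:300,400:]=cv2.resize(get_image('wrist')[:,:,::-1],(400,300)); cv2.imwrite('pics/s8.png',c[:450])
E
```

```text
[0.65829332 0.0676731  0.25389418] [1.79984652e+02 1.63670895e-03 9.54928631e+01] [ 0.45260526 -0.19487851 -7.72616632] [ 0.03406122  0.0152208  -0.05523532] 0.014203258938414749
```

View pics/s8.png

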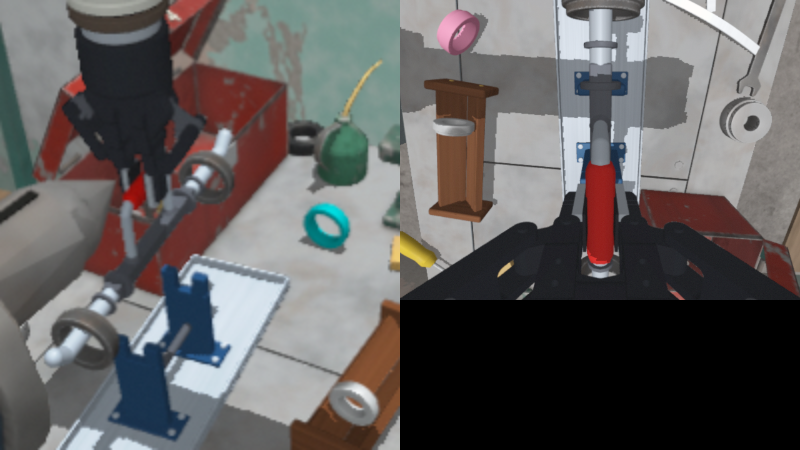

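The carrier is clear of the stand, level, at a bar height of about 0.205 m, with both rings hanging in their seats. Handing in.

```bash
python3 -c "
from station import job_done
print(job_done())"
```

```text
the job is handed in; nothing more can be done
None
```

The dark ring hangs released on the empty arm, and I handed the job in with the carrier held level and still about 10 cm above the stand, both rings hanging; the hand-in returned no verdict.

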